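# Find the tired contact finger in a charging dock

### The arm

A 6-joint arm with a two-finger parallel gripper is mounted at the origin on the work surface. World frame = base frame: x ahead of the robot, y to its left, z up, the work surface at z = 0. Lengths are in m, angles in rad, forces in N, time in s.
With the tool pointing down it reaches from about 0.35 to 0.775 m from the base axis. Payload 7.3 kg.
Tool frame: the origin (TCP) lies on the centre line of the jaws, within the pads' length; the fingertips stand 17 mm ahead of it and the grasp point (between the pads) lies 2 mm behind it; z points along the fingers, y is the direction in which the jaws open and shut (so a half turn about z gives the same grasp; the last joint's range is limited). The gripper opens to 92 mm and grips with 3 to 60 N. Pads are 19 mm wide; open, the fingers measure 130 mm over their backs; the gripper's body (75 mm by 190 mm) begins 47 mm behind the grasp point.
Start: joints at [1.185, 0.342, 1.524, -0, 1.275, -0.146], TCP at [0.125, 0.51, 0.244] pointing down, gripper open.
Joint ranges: [-2.53, 2.53], [-0.77, 2.02], [0.04, 2.7], [-1, 4.14], [0.28, 2.66], [-3.11, 3.11]. Speed limits (rad/s): [2.57, 2.57, 3.14, 3.14, 3.14, 3.14].

### API

Orientations are given as [roll, pitch, yaw] about the fixed x, y, z axes, in that order (R = Rz(yaw) Ry(pitch) Rx(roll)).
In Python, from cell import robot gives the robot as it stands.
- The arm moves only by the tool drive_tool, never from a script. Its arguments are lists of equal length, an entry for each row: "delta_pos": the shift along the tool's x, y, z in m, a list of three; "turn": the turn about the tool's z in degrees. A call has exactly 8 rows; each row is the pose to reach, as a shift and turn from the pose commanded when the call began, along the tool's axes at that moment; what a row does not reach only later rows make up. A row lasts 1/12 s, in which the tool goes at most 41.7 mm and 7.16 degrees, less where a joint would pass 70% of its speed; a pose out of reach is approached as far as the arm can. A call with a gripper value outside its range is refused whole. "gripper" is the opening, from -1 (shut) to 1 (fully open), so that 0 is half open, set as the call begins (left out, the last holds). The fingers move at their own pace and stop on an object; the grip force is fixed at half the most. Time passes only in rows, so rows that repeat a pose let the fingers close, or fill a call up. It gives the time, the measured TCP pose, the force and the opening at its end, in the units of the state.
- robot.observe(): the state, without advancing time (a new reading comes with each control period).
- robot.grab_frame(name): name is "scene" or "top" or "wrist"; returns a dict with "pixels" (480x640x3 uint8, red, green, blue), "K" (3x3 intrinsics, pixels), "distortion" ([k1, k2, p1, p2, k3] as OpenCV has them; the pictures are not rectified), "position" and "attitude" of the camera in the world; the wrist camera has in their place "tool_from_camera" (4x4, takes a point from camera to tool coordinates, whose origin is the TCP and whose axes are the flange's). Camera axes: x right, y up, looking along -z (the intrinsics and any distortion apply to the point x, -y, -z); pixel columns grow to the right and rows downward; lengths in m; the calibration is good to about 2 mm. A picture is of the moment at which its call begins: read the wrist's pose just before it. There is no depth.
- robot.job_done(): hands the job in, once; it reports no verdict.
The state is a dict: "t": time; "joint_pos": joint angles; "joint_velocities": joint speeds; "joint_efforts": joint torques, N m; "tcp_pos": TCP position; "ee_rot": TCP orientation; "wrist_force": force on the tool from outside, world axes, zero at the start; "torque": the same for the moment, N m; "gripper_width": finger opening in m.
Only numpy, scipy, OpenCV 4.12 (cv2) and the standard library are available. Lean on these libraries where they do the work, as an engineer would, in place of code of your own. Each camera call takes 0.05 s, during which the arm holds its last target.

### The job

One of the four spring contact fingers in the charging dock has gone soft. Find it by feel: press the finger tips down gently, right to the stop, and hold a moment; then lift the soft unit out of its bay and put it in the blue scrap bin. Leave the good units seated in the dock, and do not knock the meter, the screwdriver or the can about.

Things in the scene. Friction and masses are not known exactly. Their poses are not given: they have to be found in the camera images.
- dock: Grey charging dock fixed to the bench: tray 296 wide (its y), 22 high; black cheeks on both ends 56 high, 138 mm from the middle; housing 50 high from x = +64 mm on. Origin on the bench, mid row; x from contact end to head end, z up. Four bays 62 mm apart along y, bay 1 at +93; each a pocket 10 deep, floor 12 above the bench, holding a loose like-looking unit, 1.5 to 2 mm play.
- bin: Blue open parts bin, loose, the scrap bin: 190 (x) x 134 (y) x 66 mm high, wall and floor 5 mm. Origin at the centre of its underside, z up.
- meter: Bystander: green and black multimeter lying on its back, 150 x 78 x 49 mm. Origin at the centre of its underside.
- driver: Bystander: screwdriver with a red handle lying on the bench, 190 mm long along its x, handle 26 mm thick at its -x end. Origin at the middle of its length, on the bench.
- can: Bystander: upright aluminium can with a white band, 52 mm across, 130 mm high. Origin at the centre of its underside.
- bay1_contact (a point): Bay 1: top of the silver dome at the leaf's tip, unpressed (dock point: never moves). Pressed straight down there, the 24 mm wide copper leaf, which runs 55 mm from the head to here, springs back evenly for 10 mm, then meets a rubber-faced stop (about 10 N per further mm). At the stop a good leaf pushes up with about 9 N, a soft one 4 N; over 20 N bends it. The bay with the soft one varies.
- bay1_head (a point): Bay 1: centre of the unit's black head block, 28 x 28 mm, grip it across the dock's y (dock point: never moves). The head stands on the +x end of the unit's base (96 along x, 34 wide, 12 high); this point is 45 mm above the bench, 33 above the unit's underside, 19 below the head's top, and 34 mm in +x from the middle of the base. Unit about 0.15 kg, held by its weight only.
- bay2_contact (a point): Bay 2: top of the silver dome at the leaf's tip, unpressed (dock point: never moves). Pressed straight down there, the 24 mm wide copper leaf, which runs 55 mm from the head to here, springs back evenly for 10 mm, then meets a rubber-faced stop (about 10 N per further mm). At the stop a good leaf pushes up with about 9 N, a soft one 4 N; over 20 N bends it. The bay with the soft one varies.
- bay2_head (a point): Bay 2: centre of the unit's black head block, 28 x 28 mm, grip it across the dock's y (dock point: never moves). The head stands on the +x end of the unit's base (96 along x, 34 wide, 12 high); this point is 45 mm above the bench, 33 above the unit's underside, 19 below the head's top, and 34 mm in +x from the middle of the base. Unit about 0.15 kg, held by its weight only.
- bay3_contact (a point): Bay 3: top of the silver dome at the leaf's tip, unpressed (dock point: never moves). Pressed straight down there, the 24 mm wide copper leaf, which runs 55 mm from the head to here, springs back evenly for 10 mm, then meets a rubber-faced stop (about 10 N per further mm). At the stop a good leaf pushes up with about 9 N, a soft one 4 N; over 20 N bends it. The bay with the soft one varies.
- bay3_head (a point): Bay 3: centre of the unit's black head block, 28 x 28 mm, grip it across the dock's y (dock point: never moves). The head stands on the +x end of the unit's base (96 along x, 34 wide, 12 high); this point is 45 mm above the bench, 33 above the unit's underside, 19 below the head's top, and 34 mm in +x from the middle of the base. Unit about 0.15 kg, held by its weight only.
- bay4_contact (a point): Bay 4: top of the silver dome at the leaf's tip, unpressed (dock point: never moves). Pressed straight down there, the 24 mm wide copper leaf, which runs 55 mm from the head to here, springs back evenly for 10 mm, then meets a rubber-faced stop (about 10 N per further mm). At the stop a good leaf pushes up with about 9 N, a soft one 4 N; over 20 N bends it. The bay with the soft one varies.
- bay4_head (a point): Bay 4: centre of the unit's black head block, 28 x 28 mm, grip it across the dock's y (dock point: never moves). The head stands on the +x end of the unit's base (96 along x, 34 wide, 12 high); this point is 45 mm above the bench, 33 above the unit's underside, 19 below the head's top, and 34 mm in +x from the middle of the base. Unit about 0.15 kg, held by its weight only.
There are look-alikes about, which are no part of the job. Of the things shaped like the bin, the blue one is meant.

How it is judged:
By the outcome, as a careful person would: the job done as asked, in the order asked, and still so for the second after the job is handed in, with the robot touching nothing.
It also fails if it takes over 72 s, if anything falls off the work surface, if the arm or the gripper's body presses on something with over 40 N, if the wrist force passes 120 N, or if a joint passes its speed limit or range.

## Working session

There is one attempt and no reset: what is moved stays moved. The work goes in short steps, Python scripts to look and compute and a tool call to move; the robot and the scene stay as the last step left them, time stands still between calls to the robot, and variables do not carry over. Pictures are saved under pics/ and viewed, and the job is handed in when it is done.

Besides the shell and the picture viewer there is one more tool, called as a command line: name --pt "numbers of a row" for each row, then --argument value for the rest. drive_tool: Moves the arm, as the interface text tells. Its arguments: {"type":"object","properties":{"delta_pos":{"type":"array","items":{"type":"array","items":{"type":"number"}}},"turn":{"type":"array","items":{"type":"number"}},"gripper":{"type":"number"}},"required":["delta_pos","turn"]}

```bash
ls; mkdir -p pics; cat > h.py <<'E'
import numpy as np, cv2
from cell import robot
def rot(rpy):
    from scipy.spatial.transform import Rotation as R
    return R.from_euler('xyz',rpy).as_matrix()
def save(f,n): cv2.imwrite('pics/'+n+'.png',cv2.cvtColor(f['pixels'],cv2.COLOR_RGB2BGR))
E
python3 - <<'E'
from h import *
s=robot.observe(); print(s)
for n in ['scene','top']:
    f=robot.grab_frame(n); save(f,n+'0'); print(n,f['K'],f['distortion'],f['position'],f['attitude'])
    np.savez(n+'0.npz',**{k:np.array(v) for k,v in f.items()})
E
```

```text
pics
{'t': 0.0, 'joint_pos': array([ 1.18503437e+00,  3.42729764e-01,  1.52499393e+00,  1.20087650e-05,
        1.27540978e+00, -1.45961207e-01]), 'joint_velocities': array([ 0.0001624 , -0.00104695, -0.00036169, -0.00093823,  0.00250487,
        0.0016897 ]), 'joint_efforts': array([-2.87878920e-04, -4.31246603e+01, -2.44207960e+01,  7.16341124e-02,
        5.62865508e-02, -1.06786770e-04]), 'tcp_pos': array([0.1245053 , 0.50963818, 0.24304935]), 'ee_rot': array([-3.14006989e+00, -2.35463276e-04,  2.90178822e+00]), 'wrist_force': array([-0.07787911,  0.31384098,  0.11789326]), 'torque': array([0.02146054, 0.03211291, 0.06789334]), 'gripper_width': 0.09154607216384057}
scene [[473.23934907   0.         317.39763426]
 [  0.         473.23934907 242.66247763]
 [  0.           0.           1.        ]] [-0.06041596  0.          0.          0.          0.        ] [ 1.36697806 -0.41533387  0.95465003] [ 0.75009607 -0.01283325  1.21598796]
top [[534.1478202    0.         321.92532578]
 [  0.         534.1478202  236.81849676]
 [  0.           0.           1.        ]] [-0.15212606  0.          0.          0.          0.        ] [ 0.4980046  -0.12754117  1.49851673] [ 0.07690121  0.01495703 -1.57323255]
```

View pics/scene0.png

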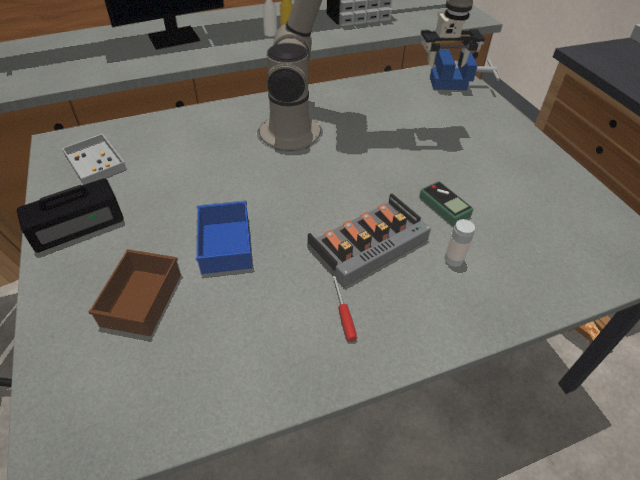

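View pics/top0.png

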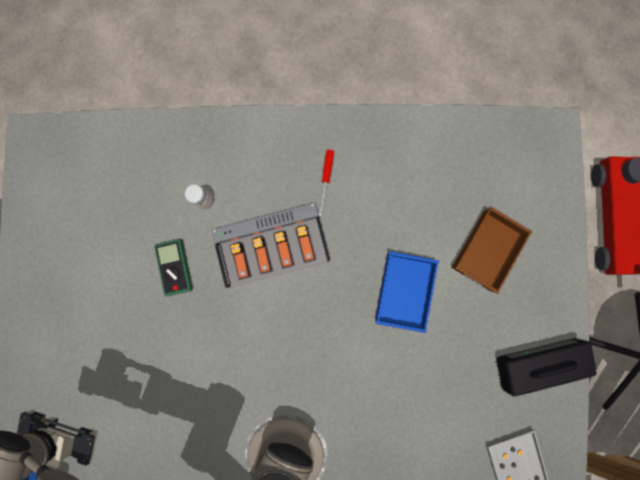

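The top view shows the dock around (270,245), the blue bin at (407,291), the brown bin at (492,249), a white tray at (518,460), the meter at (173,267), the can at (198,195) and the driver at (326,180). The bin candidates are blue (407,291), brown (492,249) and white (518,460), and I choose the blue one. I'll check it and the dock in a close crop.

```bash
cat >> h.py <<'E'
def load(n):
    z=np.load(n+'.npz'); return {k:z[k] for k in z.files}
def ray(f,px):
    d=cv2.undistortPoints(np.array(px,float).reshape(-1,1,2),f['K'],f['distortion']).reshape(-1,2)
    c=np.c_[d[:,0],-d[:,1],-np.ones(len(d))]
    return c@f['R'].T if 'R' in f else c@rot(f['attitude']).T
def plane(f,px,z):
    d=ray(f,px); p=np.array(f['position']); return p+d*((z-p[2])/d[:,2])[:,None]
def proj(f,P):
    c=(np.atleast_2d(P)-f['position'])@rot(f['attitude'])
    c=np.c_[c[:,0],-c[:,1],-c[:,2]]
    return cv2.projectPoints(c,np.zeros(3),np.zeros(3),f['K'],f['distortion'])[0].reshape(-1,2)
def crop(f,x0,y0,x1,y1,n,k):
    i=cv2.cvtColor(f['pixels'],cv2.COLOR_RGB2BGR)[y0:y1,x0:x1]
    cv2.imwrite('pics/'+n+'.png',cv2.resize(i,None,fx=k,fy=k,interpolation=cv2.INTER_CUBIC))
E
python3 - <<'E'
from h import *
t=load('top0'); s=load('scene0')
crop(t,200,190,345,300,'topdock',5)
crop(t,365,240,445,340,'topbin',5)
crop(s,295,180,445,290,'scenedock',5)
print(proj(t,[[0,0,0]]),proj(s,[[0,0,0]]))
E
```

```text
[[284.89909625 454.94623476]] [[289.81165392 131.56652892]]
```

View pics/topdock.png

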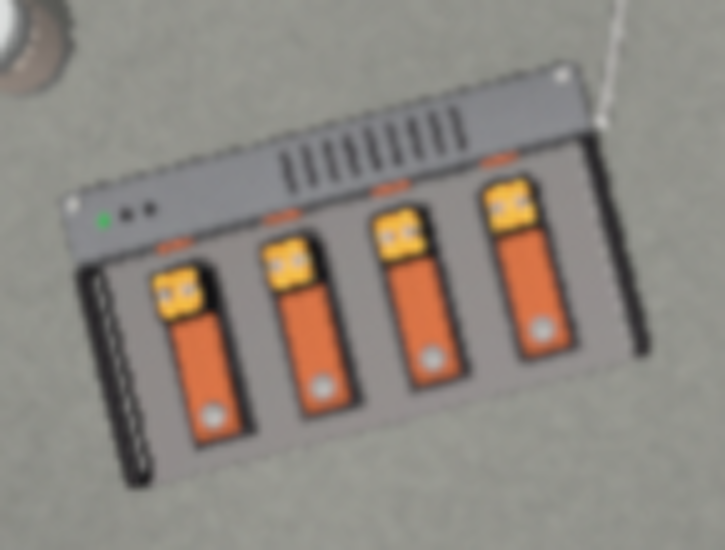

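View pics/scenedock.png

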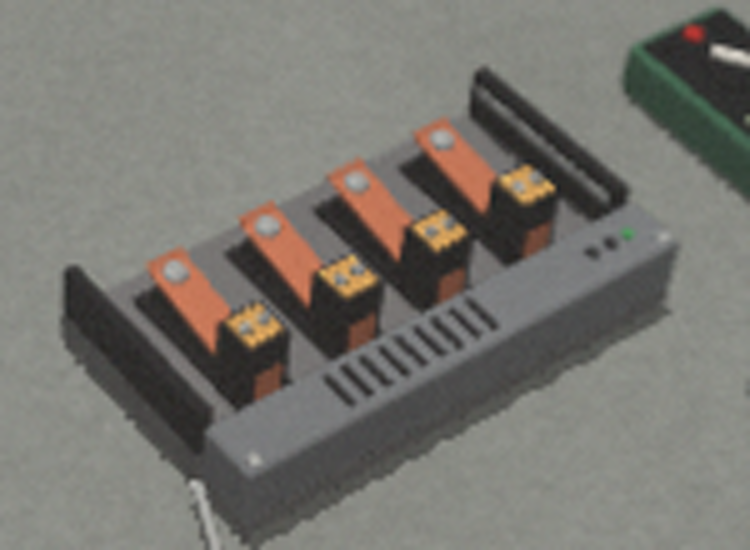

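View pics/topbin.png

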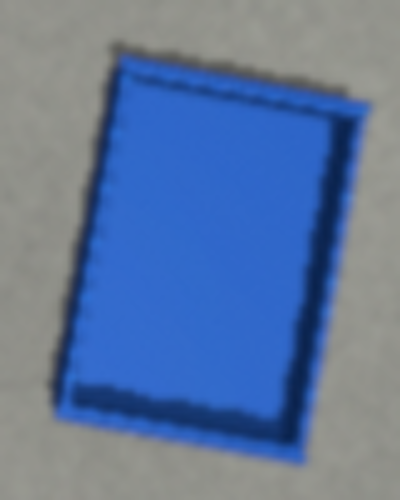

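The crops confirm that the blue bin is an empty blue tray, with corners in the top picture near (389,251), (438,261), (425,332) and (377,322). The dock has four units with silver domes and orange-topped heads. Next I measure the domes by triangulating the two views, and the head tops on the z = 64 mm plane.

```bash
python3 - <<'E'
from h import *
t=load('top0'); s=load('scene0')
def un(p,x0,y0): return (np.array(p,float)+.5)/5-.5+[x0,y0]
td=un([[214,416],[323,387],[433,358],[542,328]],200,190)
sd=un([[442,138],[356,181],[267,224],[175,270]],295,180)
th=un([[179,292],[289,264],[402,235],[511,205]],200,190)
sh=un([[526,186],[440,230],[348,276],[256,324]],295,180)
def tri(a,b):
    A=ray(t,a);B=ray(s,b);out=[]
    for u,v in zip(A,B):
        M=np.c_[u,-v]; w=s['position']-t['position']
        k=np.linalg.lstsq(M,w,rcond=None)[0]
        p=t['position']+u*k[0];q=s['position']+v*k[1]
        out.append(np.r_[(p+q)/2,np.linalg.norm(p-q)])
    return np.array(out)
np.set_printoptions(precision=4,suppress=True)
D=tri(td,sd);H=tri(th,sh);print(D,H,sep='\n')
print('top head z=.064',plane(t,th,.064)[:,:2]); print('scene',plane(s,sh,.064)[:,:2])
for X in(D,H):
    d=X[0,:2]-X[3,:2];print(np.linalg.norm(d)/3, np.degrees(np.arctan2(-d[0],d[1])))
v=(H-D)[:,:2];print(np.linalg.norm(v,axis=1),np.degrees(np.arctan2(v[:,1],v[:,0])))
# bin
hsv=cv2.cvtColor(t['pixels'],cv2.COLOR_RGB2HSV)
m=cv2.inRange(hsv,(100,120,50),(125,255,255)); m[:, :360]=0;m[:,460:]=0
c=max(cv2.findContours(m,0,2)[0],key=cv2.contourArea);r=cv2.minAreaRect(c);b=cv2.boxPoints(r);print(b)
w=plane(t,b,.066);print(w,w.mean(0),np.linalg.norm(w-np.roll(w,1,0),axis=1))
print('scene', plane(s,[[224,236]],0.03))
m=cv2.inRange(hsv,(0,150,100),(4,255,255))
E
```

```text
[[ 0.5123  0.1113  0.0477  0.0005]
 [ 0.528   0.0512  0.0475  0.0002]
 [ 0.5436 -0.009   0.0485  0.0003]
 [ 0.5596 -0.0686  0.0489  0.001 ]]
[[ 0.579   0.1278  0.0654  0.0002]
 [ 0.5941  0.0682  0.0656  0.0008]
 [ 0.6096  0.0071  0.0667  0.0012]
 [ 0.6256 -0.0517  0.0674  0.0012]]
top head z=.064 [[ 0.5791  0.128 ]
 [ 0.5941  0.0681]
 [ 0.6096  0.0068]
 [ 0.6256 -0.0521]]
scene [[ 0.5779  0.1287]
 [ 0.5928  0.0695]
 [ 0.6075  0.009 ]
 [ 0.6229 -0.0497]]
0.062019272166444504 14.739552712730816
0.061809875855008224 14.52743572565864
[0.0687 0.0683 0.068  0.068 ] [13.8928 14.385  13.7076 14.4142]
[[374.434  323.0189]
 [388.0641 250.3245]
 [438.4189 259.7661]
 [424.7887 332.4604]]
[[ 0.3773 -0.2459  0.066 ]
 [ 0.5714 -0.284   0.066 ]
 [ 0.5453 -0.42    0.066 ]
 [ 0.3509 -0.3809  0.066 ]] [ 0.4613 -0.3327  0.066 ] [0.1375 0.1978 0.1385 0.1983]
scene [[ 0.4552 -0.3341  0.03  ]]
```

```bash
cat >> h.py <<'E'
def to(P,yaw_deg=None):
    s=robot.observe(); R=rot(s['ee_rot']); d=R.T@(np.array(P)-s['tcp_pos'])
    y=np.degrees(s['ee_rot'][2]); 
    t=0 if yaw_deg is None else -((yaw_deg-y+180)%360-180)
    print('t',round(s['t'],2),'tcp',s['tcp_pos'].round(4),'yaw',round(y,2),'F',s['wrist_force'].round(2),'w',round(s['gripper_width'],4),'j',s['joint_pos'].round(2)); print('delta',d.round(4),'turn',round(t,2))
E
python3 - <<'E'
from h import *
t=load('top0')
print('can top',plane(t,[[194,195]],.13),'meter',plane(t,[[173,267]],.049),'driver tip',plane(t,[[320,213]],.0),'screwdr',plane(t,[[329,152]],.0))
to([.5123-.002,.1110,.10],194.5)
E
```

```text
can top [[0.71464813 0.22773058 0.13      ]] meter [[0.52779454 0.30461101 0.049     ]] driver tip [[ 0.6810381  -0.10013272  0.        ]] screwdr [[ 0.85673132 -0.12623319  0.        ]]
t 0.1 tcp [0.1245 0.5097 0.2431] yaw 166.26 F [-0.4   0.78 -0.27] w 0.092 j [ 1.18  0.34  1.52 -0.    1.28 -0.15]
delta [-0.4694 -0.2954  0.1434] turn -28.24
```

drive_tool --pt "-0.02 -0.013 0" --pt "-0.05 -0.032 0" --pt "-0.085 -0.053 0" --pt "-0.12 -0.075 0" --pt "-0.155 -0.097 0" --pt "-0.19 -0.119 0.01" --pt "-0.225 -0.141 0.02" --pt "-0.26 -0.163 0.03" --turn '[0,-4,-8,-12,-16,-20,-24,-28.2]' --gripper -1

```text
t: 0.77
tcp_pos: [0.3376, 0.2901, 0.214]
ee_rot: [3.141, 0.0, -2.886]
wrist_force: [1.0, 1.4, 0.5]
gripper_width: 0.0429
```

```bash
python3 -c "
from h import *
to([.5108,.1110,.10],194.5)"
```

```text
t 0.77 tcp [0.3376 0.2901 0.214 ] yaw -165.33 F [1.04 1.37 0.46] w 0.0429 j [ 0.54  0.23  1.78  0.    1.14 -1.29]
delta [-0.1222 -0.2171  0.114 ] turn 0.17
```

drive_tool --pt "-0.018 -0.032 0.015" --pt "-0.036 -0.064 0.03" --pt "-0.055 -0.097 0.045" --pt "-0.073 -0.13 0.06" --pt "-0.092 -0.163 0.075" --pt "-0.11 -0.195 0.1" --pt "-0.122 -0.217 0.114" --pt "-0.122 -0.217 0.114" --turn '[0.2,0.2,0.2,0.2,0.2,0.2,0.2,0.2]'

```text
t: 1.43
tcp_pos: [0.5105, 0.1083, 0.0969]
ee_rot: [-3.141, -0.004, -2.897]
wrist_force: [-0.9, -1.1, 0.5]
gripper_width: 0.0005
```

```bash
python3 -c "
from h import *
f=robot.grab_frame('wrist');save(f,'w1');crop(robot.grab_frame('top'),200,190,345,300,'t1',5)
print(f['tool_from_camera'],f['K'])
to([.5108,.1110,.07],194.5)"
```

```text
[[-2.03898300e-04  9.52959248e-01  3.03098382e-01  8.37123361e-02]
 [ 9.99999744e-01 -1.35817150e-05  7.15414801e-04 -4.97224184e-04]
 [ 6.85877747e-04  3.03098450e-01 -9.52959002e-01 -1.41822647e-01]
 [ 0.00000000e+00  0.00000000e+00  0.00000000e+00  1.00000000e+00]] [[390.69344129   0.         323.34199676]
 [  0.         390.69344129 241.62574597]
 [  0.           0.           1.        ]]
t 1.53 tcp [0.5087 0.1113 0.0992] yaw -165.87 F [-0.09  1.1   0.04] w 0.0004 j [ 0.07  0.5   1.72  0.    0.92 -1.75]
delta [-0.002  -0.0008  0.0292] turn -0.37
```

View pics/w1.png

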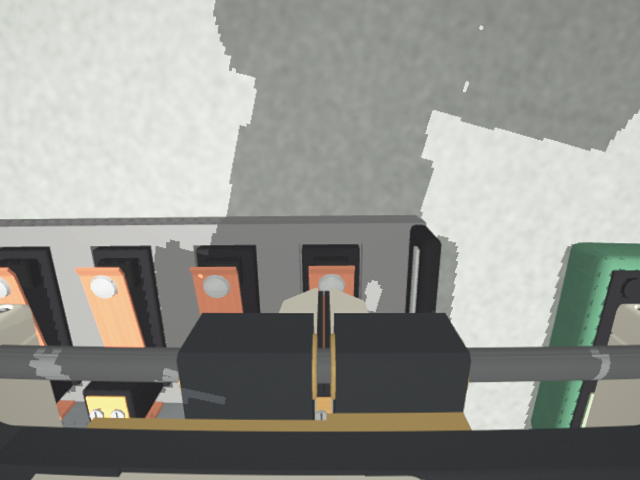

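View pics/t1.png

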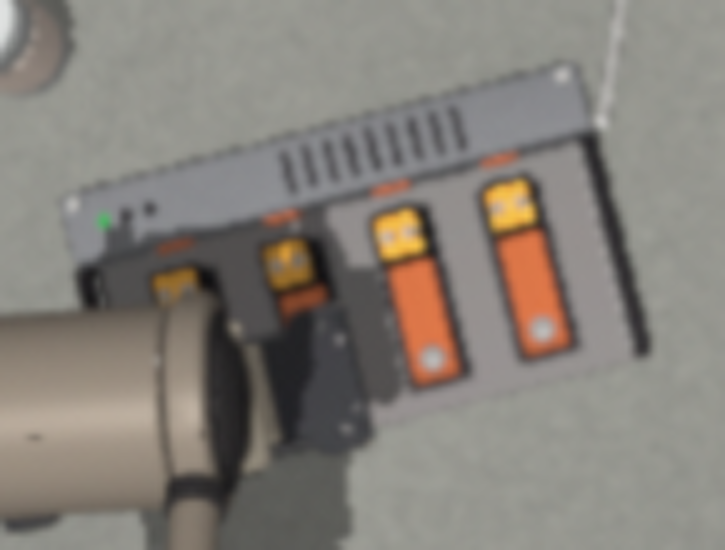

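The wrist view shows the four domes near (3,290), (103,286), (216,285) and (331,284), with the closed fingers in front of bay 1. I'll cross-check the dome position from this view.

```bash
cat >> h.py <<'E'
def wrist():
    s=robot.observe(); f=robot.grab_frame('wrist'); T=np.array(f['tool_from_camera']);R=rot(s['ee_rot'])
    f['R']=R@T[:3,:3]; f['position']=s['tcp_pos']+R@T[:3,3]; return f
E
python3 -c "
from h import *
f=wrist();print(f['distortion'])
print(plane(f,[[331,284],[216,285],[103,286]],.048))
to([.5108,.1110,.07],194.3)"
```

```text
[-0.04633662  0.          0.          0.          0.        ]
[[ 0.50926823  0.11503619  0.048     ]
 [ 0.52506116  0.05502267  0.048     ]
 [ 0.54119565 -0.00543031  0.048     ]]
t 1.58 tcp [0.5085 0.1121 0.1   ] yaw -165.78 F [ 0.04  0.26 -0.19] w 0.0006 j [ 0.07  0.5   1.72  0.    0.92 -1.75]
delta [-0.002  -0.0017  0.03  ] turn -0.08
```

drive_tool --pt "-0.001 0 0.01" --pt "-0.001 0 0.02" --pt "-0.001 0 0.027" --pt "-0.001 0 0.03" --pt "-0.001 0 0.03" --pt "-0.001 0 0.03" --pt "-0.001 0 0.03" --pt "-0.001 0 0.03" --turn '[0,0,0,0,0,0,0,0]'

```text
t: 2.25
tcp_pos: [0.5103, 0.1124, 0.0707]
ee_rot: [-3.142, 0.001, -2.893]
wrist_force: [0.0, 0.0, 0.7]
gripper_width: 0.0005
```

drive_tool --pt "0 0 0.002" --pt "0 0 0.004" --pt "0 0 0.006" --pt "0 0 0.008" --pt "0 0 0.009" --pt "0 0 0.009" --pt "0 0 0.009" --pt "0 0 0.009" --turn '[0,0,0,0,0,0,0,0]'

```text
t: 2.92
tcp_pos: [0.51, 0.1123, 0.0614]
ee_rot: [3.142, -0.0, -2.893]
wrist_force: [-1.4, -0.9, 1.8]
gripper_width: 0.0001
```

drive_tool --pt "0 0 0.001" --pt "0 0 0.002" --pt "0 0 0.003" --pt "0 0 0.003" --pt "0 0 0.003" --pt "0 0 0.003" --pt "0 0 0.003" --pt "0 0 0.003" --turn '[0,0,0,0,0,0,0,0]'

```text
t: 3.58
tcp_pos: [0.5101, 0.1123, 0.0584]
ee_rot: [3.142, 0.0, -2.893]
wrist_force: [-2.8, -2.5, 3.7]
gripper_width: 0.0005
```

drive_tool --pt "0 0 0.0005" --pt "0 0 0.001" --pt "0 0 0.0015" --pt "0 0 0.0015" --pt "0 0 0.0015" --pt "0 0 0.0015" --pt "0 0 0.0015" --pt "0 0 0.0015" --turn '[0,0,0,0,0,0,0,0]'

```text
t: 4.25
tcp_pos: [0.51, 0.1123, 0.0568]
ee_rot: [3.141, -0.0, -2.893]
wrist_force: [-2.8, -0.5, 4.0]
gripper_width: 0.0005
```

drive_tool --pt "0 0 0.0005" --pt "0 0 0.001" --pt "0 0 0.001" --pt "0 0 0.001" --pt "0 0 0.001" --pt "0 0 0.001" --pt "0 0 0.001" --pt "0 0 0.001" --turn '[0,0,0,0,0,0,0,0]'

```text
t: 4.92
tcp_pos: [0.5101, 0.1123, 0.0561]
ee_rot: [3.142, 0.0, -2.893]
wrist_force: [-3.8, -0.3, 6.2]
gripper_width: 0.0005
```

```bash
python3 -c "
from h import *
s=robot.observe();print(s['t'],s['tcp_pos'],s['wrist_force'],s['torque'])
f=robot.grab_frame('wrist');save(f,'w2')
s=robot.observe();print(s['t'],s['tcp_pos'],s['wrist_force'],s['torque'])
"
```

```text
4.9167 [0.51006372 0.11230894 0.05606594] [-3.76804748 -0.28915293  6.24248182] [-0.09023322  0.70756891  0.04449122]
4.9667 [0.51006199 0.11232377 0.05608239] [-3.38045241 -0.34389177  5.84452754] [-0.129209    0.66380158  0.04241608]
```

View pics/w2.png

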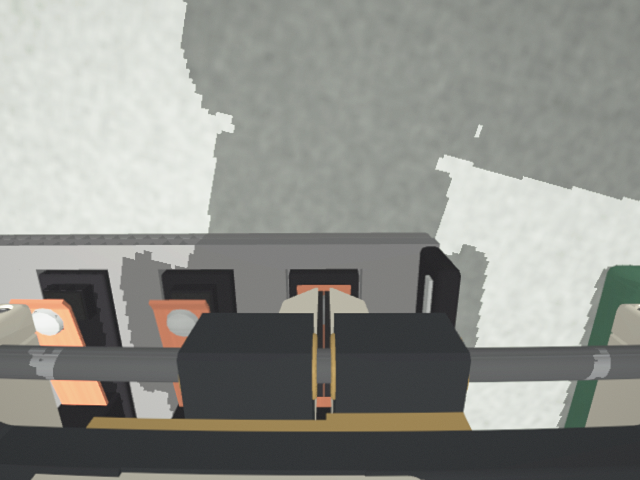

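The pressed leaf under the fingers (323,300) is centred, and the fingers are still on the leaf tip. Continuing down.

drive_tool --pt "0 0 0.0005" --pt "0 0 0.001" --pt "0 0 0.0015" --pt "0 0 0.0015" --pt "0 0 0.0015" --pt "0 0 0.0015" --pt "0 0 0.0015" --pt "0 0 0.0015" --turn '[0,0,0,0,0,0,0,0]'

```text
t: 5.63
tcp_pos: [0.5101, 0.1123, 0.0553]
ee_rot: [-3.141, 0.001, -2.893]
wrist_force: [-6.4, -1.2, 13.9]
gripper_width: 0.0008
```

drive_tool --pt "0 0 0.0003" --pt "0 0 0.0005" --pt "0 0 0.0007" --pt "0 0 0.0007" --pt "0 0 0.0007" --pt "0 0 0.0007" --pt "0 0 0.0007" --pt "0 0 0.0007" --turn '[0,0,0,0,0,0,0,0]'

```text
t: 6.3
tcp_pos: [0.5101, 0.1123, 0.055]
ee_rot: [-3.141, 0.001, -2.892]
wrist_force: [-7.3, -2.2, 17.1]
gripper_width: 0.0004
```

Bay 1 gives about 4 N through the spring range, and the stop starts near TCP z = 0.056 with a slope of about 10 N/mm. That suggests it is soft, but I'll test all the others for comparison.

drive_tool --pt "0 0 -0.01" --pt "0 0 -0.023" --pt "0 -0.02 -0.025" --pt "0 -0.045 -0.025" --pt "0 -0.062 -0.02" --pt "0 -0.062 -0.012" --pt "0 -0.062 -0.01" --pt "0 -0.062 -0.01" --turn '[0,0,0,0,0,0,0,0]'

```text
t: 6.97
tcp_pos: [0.5255, 0.0524, 0.0631]
ee_rot: [-3.142, 0.0, -2.893]
wrist_force: [-0.0, -3.1, 3.1]
gripper_width: 0.0005
```

drive_tool --pt "0 0 0.002" --pt "0 0 0.004" --pt "0 0 0.006" --pt "0 0 0.006" --pt "0 0 0.006" --pt "0 0 0.006" --pt "0 0 0.006" --pt "0 0 0.006" --turn '[0,0,0,0,0,0,0,0]'

```text
t: 7.63
tcp_pos: [0.525, 0.0526, 0.0582]
ee_rot: [-3.141, -0.0, -2.891]
wrist_force: [-2.0, -4.0, 8.1]
gripper_width: 0.0005
```

drive_tool --pt "0 0 0.0005" --pt "0 0 0.001" --pt "0 0 0.0015" --pt "0 0 0.002" --pt "0 0 0.002" --pt "0 0 0.002" --pt "0 0 0.002" --pt "0 0 0.002" --turn '[0,0,0,0,0,0,0,0]'

```text
t: 8.3
tcp_pos: [0.5249, 0.0525, 0.0563]
ee_rot: [-3.141, -0.0, -2.891]
wrist_force: [-3.0, -3.8, 9.4]
gripper_width: 0.0004
```

drive_tool --pt "0 0 0.0003" --pt "0 0 0.0006" --pt "0 0 0.0008" --pt "0 0 0.0008" --pt "0 0 0.0008" --pt "0 0 0.0008" --pt "0 0 0.0008" --pt "0 0 0.0008" --turn '[0,0,0,0,0,0,0,0]'

```text
t: 8.97
tcp_pos: [0.5249, 0.0525, 0.0558]
ee_rot: [-3.141, -0.0, -2.891]
wrist_force: [-4.0, -4.7, 11.3]
gripper_width: 0.0003
```

drive_tool --pt "0 0 0.0002" --pt "0 0 0.0004" --pt "0 0 0.0004" --pt "0 0 0.0004" --pt "0 0 0.0004" --pt "0 0 0.0004" --pt "0 0 0.0004" --pt "0 0 0.0004" --turn '[0,0,0,0,0,0,0,0]'

```text
t: 9.63
tcp_pos: [0.5249, 0.0525, 0.0556]
ee_rot: [-3.141, -0.0, -2.891]
wrist_force: [-4.3, -5.2, 13.5]
gripper_width: 0.0003
```

drive_tool --pt "0 0 -0.01" --pt "0 0 -0.023" --pt "0 -0.02 -0.025" --pt "0 -0.045 -0.025" --pt "0 -0.062 -0.02" --pt "0 -0.062 -0.012" --pt "0 -0.062 -0.01" --pt "0 -0.062 -0.01" --turn '[0,0,0,0,0,0,0,0]'

```text
t: 10.3
tcp_pos: [0.54, -0.007, 0.0637]
ee_rot: [3.141, -0.001, -2.892]
wrist_force: [-1.0, -1.7, 2.4]
gripper_width: -0.0
```

drive_tool --pt "0 0 0.002" --pt "0 0 0.004" --pt "0 0 0.006" --pt "0 0 0.0065" --pt "0 0 0.0065" --pt "0 0 0.0065" --pt "0 0 0.0065" --pt "0 0 0.0065" --turn '[0,0,0,0,0,0,0,0]'

```text
t: 10.97
tcp_pos: [0.5396, -0.0071, 0.0583]
ee_rot: [3.141, -0.002, -2.892]
wrist_force: [-3.9, 0.3, 8.2]
gripper_width: 0.0002
```

drive_tool --pt "0 0 0.0005" --pt "0 0 0.001" --pt "0 0 0.0015" --pt "0 0 0.0017" --pt "0 0 0.0017" --pt "0 0 0.0017" --pt "0 0 0.0017" --pt "0 0 0.0017" --turn '[0,0,0,0,0,0,0,0]'

```text
t: 11.63
tcp_pos: [0.5395, -0.0071, 0.0568]
ee_rot: [3.141, -0.002, -2.892]
wrist_force: [-4.8, -1.9, 9.9]
gripper_width: 0.0005
```

Bay 2 is good: 13.5 N at the stop, with about 9 to 10 N before it. Bay 3 is following the same curve.

drive_tool --pt "0 0 0.0003" --pt "0 0 0.0006" --pt "0 0 0.0009" --pt "0 0 0.0011" --pt "0 0 0.0011" --pt "0 0 0.0011" --pt "0 0 0.0011" --pt "0 0 0.0011" --turn '[0,0,0,0,0,0,0,0]'

```text
t: 12.3
tcp_pos: [0.5394, -0.0071, 0.0559]
ee_rot: [3.141, -0.002, -2.891]
wrist_force: [-7.3, -1.9, 11.9]
gripper_width: 0.0004
```

drive_tool --pt "0 0 0.0002" --pt "0 0 0.0003" --pt "0 0 0.0003" --pt "0 0 0.0003" --pt "0 0 0.0003" --pt "0 0 0.0003" --pt "0 0 0.0003" --pt "0 0 0.0003" --turn '[0,0,0,0,0,0,0,0]'

```text
t: 12.97
tcp_pos: [0.5395, -0.0072, 0.0558]
ee_rot: [3.141, -0.002, -2.892]
wrist_force: [-7.0, -2.4, 13.4]
gripper_width: 0.0004
```

drive_tool --pt "0 0 -0.01" --pt "0 0 -0.023" --pt "0 -0.02 -0.025" --pt "0 -0.045 -0.025" --pt "0 -0.062 -0.02" --pt "0 -0.062 -0.012" --pt "0 -0.062 -0.01" --pt "0 -0.062 -0.01" --turn '[0,0,0,0,0,0,0,0]'

```text
t: 13.63
tcp_pos: [0.5552, -0.067, 0.064]
ee_rot: [3.141, -0.001, -2.892]
wrist_force: [-0.4, -1.7, 1.3]
gripper_width: 0.0006
```

drive_tool --pt "0 0 0.002" --pt "0 0 0.004" --pt "0 0 0.006" --pt "0 0 0.0065" --pt "0 0 0.0065" --pt "0 0 0.0065" --pt "0 0 0.0065" --pt "0 0 0.0065" --turn '[0,0,0,0,0,0,0,0]'

```text
t: 14.3
tcp_pos: [0.555, -0.0671, 0.0587]
ee_rot: [3.141, -0.002, -2.892]
wrist_force: [-5.1, 0.0, 7.3]
gripper_width: 0.0004
```

drive_tool --pt "0 0 0.0005" --pt "0 0 0.001" --pt "0 0 0.0015" --pt "0 0 0.0017" --pt "0 0 0.0017" --pt "0 0 0.0017" --pt "0 0 0.0017" --pt "0 0 0.0017" --turn '[0,0,0,0,0,0,0,0]'

```text
t: 14.97
tcp_pos: [0.5548, -0.0672, 0.0571]
ee_rot: [3.141, -0.002, -2.892]
wrist_force: [-5.5, -0.9, 9.3]
gripper_width: 0.0006
```

drive_tool --pt "0 0 0.0003" --pt "0 0 0.0006" --pt "0 0 0.0009" --pt "0 0 0.0012" --pt "0 0 0.0012" --pt "0 0 0.0012" --pt "0 0 0.0012" --pt "0 0 0.0012" --turn '[0,0,0,0,0,0,0,0]'

```text
t: 15.63
tcp_pos: [0.5547, -0.0672, 0.056]
ee_rot: [3.141, -0.002, -2.892]
wrist_force: [-5.6, -1.9, 9.9]
gripper_width: 0.0006
```

drive_tool --pt "0 0 0.0002" --pt "0 0 0.0004" --pt "0 0 0.0004" --pt "0 0 0.0004" --pt "0 0 0.0004" --pt "0 0 0.0004" --pt "0 0 0.0004" --pt "0 0 0.0004" --turn '[0,0,0,0,0,0,0,0]'

```text
t: 16.3
tcp_pos: [0.5548, -0.0672, 0.0559]
ee_rot: [3.141, -0.002, -2.892]
wrist_force: [-7.5, -0.5, 10.6]
gripper_width: 0.0009
```

drive_tool --pt "0 0 0.0002" --pt "0 0 0.0005" --pt "0 0 0.0005" --pt "0 0 0.0005" --pt "0 0 0.0005" --pt "0 0 0.0005" --pt "0 0 0.0005" --pt "0 0 0.0005" --turn '[0,0,0,0,0,0,0,0]'

```text
t: 16.97
tcp_pos: [0.5548, -0.0672, 0.0556]
ee_rot: [3.141, -0.002, -2.892]
wrist_force: [-8.1, -0.8, 13.5]
gripper_width: 0.0004
```

drive_tool --pt "0 0 -0.01" --pt "0 0 -0.025" --pt "0 0 -0.05" --pt "0 0.03 -0.08" --pt "0 0.07 -0.09" --pt "0 0.11 -0.09" --pt "0 0.15 -0.09" --pt "0 0.186 -0.09" --turn '[0,0,0,0,0,0,0,0]' --gripper -0.2

```text
t: 17.63
tcp_pos: [0.5089, 0.115, 0.1449]
ee_rot: [3.141, 0.001, -2.892]
wrist_force: [0.2, -0.1, -0.1]
gripper_width: 0.0363
```

```bash
python3 -c "
from h import *
f=wrist();save(f,'w3')
to([.579,.128,.12],194.4)"
```

```text
t 17.68 tcp [0.5069 0.1203 0.1447] yaw -165.53 F [-3.68  4.4   0.43] w 0.0365 j [ 0.08  0.44  1.68  0.    1.03 -1.74]
delta [-0.0718 -0.0106  0.0246] turn 0.07
```

View pics/w3.png

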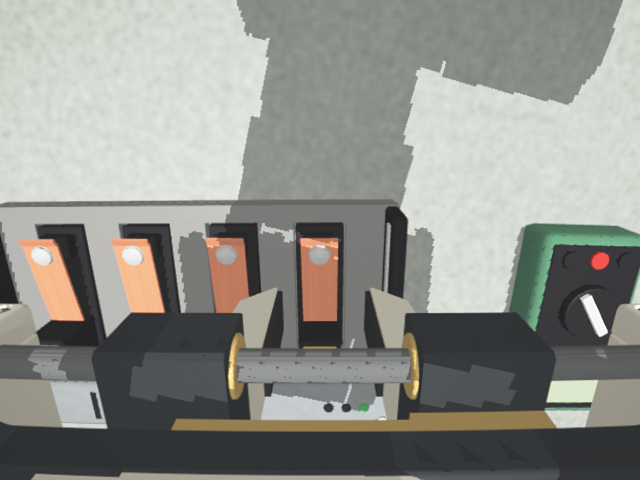

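Bay 1 is the soft one: about 4 N in the spring range against 8 to 10 N for bays 2 to 4. The wrist view shows the bay 1 leaf centred between the open jaws at column 320. Now I go over its head.

drive_tool --pt "-0.02 0 0" --pt "-0.04 0 0.01" --pt "-0.06 0 0.02" --pt "-0.07 0 0.035" --pt "-0.07 0 0.04" --pt "-0.07 0 0.04" --pt "-0.07 0 0.04" --pt "-0.07 0 0.04" --turn '[0,0,0,0,0,0,0,0]'

```text
t: 18.35
tcp_pos: [0.5775, 0.1296, 0.1053]
ee_rot: [3.142, 0.0, -2.893]
wrist_force: [0.5, -0.1, -0.3]
gripper_width: 0.037
```

```bash
python3 -c "
from h import *
f=wrist();save(f,'w4');g=robot.grab_frame('scene');crop(g,295,160,445,270,'s4',5);
print(plane(f,[[320,256]],.048))
to([.5783,.1295,.047],194.4)"
```

```text
[[0.56628808 0.12418686 0.048     ]]
t 18.45 tcp [0.5778 0.1295 0.1055] yaw -165.74 F [-0.52 -0.03 -0.02] w 0.037 j [ 0.09  0.6   1.51  0.    1.03 -1.73]
delta [-0.0004 -0.0001  0.0585] turn -0.14
```

View pics/w4.png

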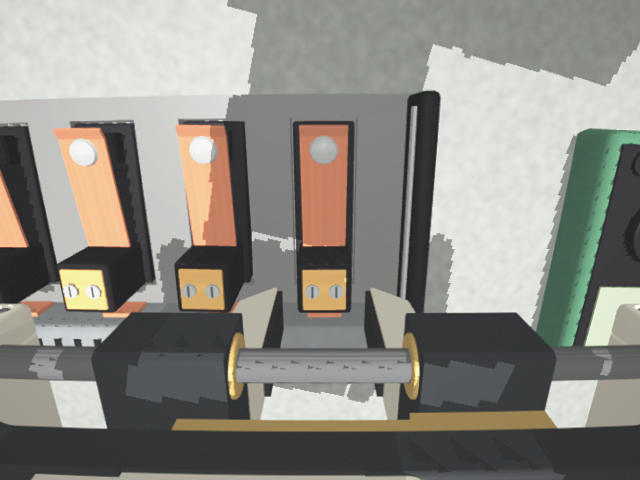

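View pics/s4.png

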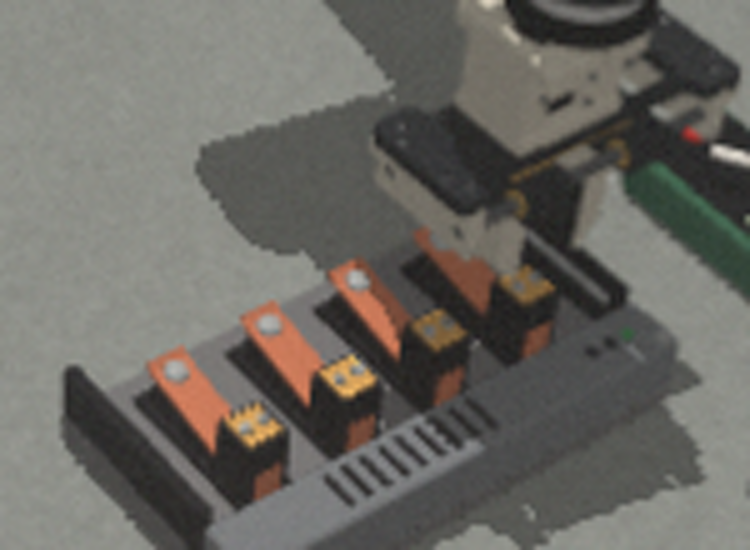

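```bash
python3 -c "
from h import *
f=wrist()
print(plane(f,[[324,290]],.064),plane(f,[[323,150]],.048))
to([.5783,.1295,.047],194.4)"
```

```text
[[0.57859344 0.12939332 0.064     ]] [[0.51187355 0.11191532 0.048     ]]
t 18.5 tcp [0.5779 0.1295 0.1055] yaw -165.75 F [-0.16 -0.56  0.39] w 0.0366 j [ 0.09  0.6   1.51  0.    1.03 -1.73]
delta [-0.0003 -0.0001  0.0585] turn -0.15
```

The wrist view agrees: the head 1 centre at (324,290) maps to (0.5786, 0.1294), under the TCP. Descending.

drive_tool --pt "0 0 0.01" --pt "0 0 0.02" --pt "0 0 0.03" --pt "0 0 0.04" --pt "0 0 0.05" --pt "0 0 0.056" --pt "0 0 0.056" --pt "0 0 0.056" --turn '[0,0,0,0,0,0,0,0]'

```text
t: 19.17
tcp_pos: [0.5777, 0.1296, 0.0479]
ee_rot: [3.141, -0.001, -2.893]
wrist_force: [0.3, -0.2, 0.5]
gripper_width: 0.0366
```

drive_tool --pt "0 0 0" --pt "0 0 0" --pt "0 0 0" --pt "0 0 0" --pt "0 0 0" --pt "0 0 0" --pt "0 0 0" --pt "0 0 0" --turn '[0,0,0,0,0,0,0,0]' --gripper -1

```text
t: 19.83
tcp_pos: [0.5783, 0.1296, 0.0491]
ee_rot: [-3.142, 0.001, -2.893]
wrist_force: [-0.2, -0.0, 4.6]
gripper_width: 0.028
```

drive_tool --pt "0 0 -0.003" --pt "0 0 -0.008" --pt "0 0 -0.014" --pt "0 0 -0.02" --pt "0 0 -0.03" --pt "0 0 -0.035" --pt "0 0 -0.035" --pt "0 0 -0.035" --turn '[0,0,0,0,0,0,0,0]'

```text
t: 20.5
tcp_pos: [0.5781, 0.1296, 0.0841]
ee_rot: [-3.141, 0.001, -2.893]
wrist_force: [-0.2, 1.0, -1.1]
gripper_width: 0.0279
```

```bash
python3 -c "
from h import *
f=wrist();save(f,'w5');g=robot.grab_frame('scene');crop(g,295,160,445,270,'s5',5);to([.495,-.339,.2],169)"
```

```text
t 20.6 tcp [0.5777 0.1295 0.0833] yaw -165.74 F [ 0.05 -0.01 -1.5 ] w 0.0279 j [ 0.09  0.63  1.53  0.    0.99 -1.73]
delta [ 0.1956 -0.4337 -0.1167] turn 25.26
```

View pics/s5.png

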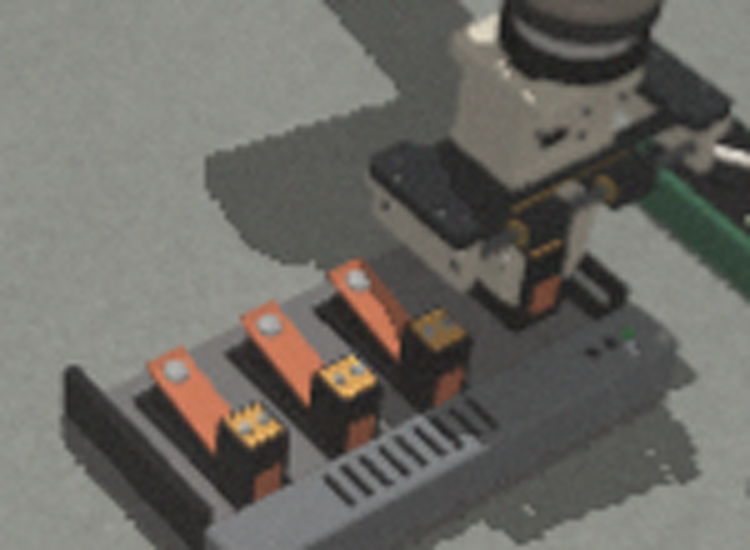

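View pics/w5.png

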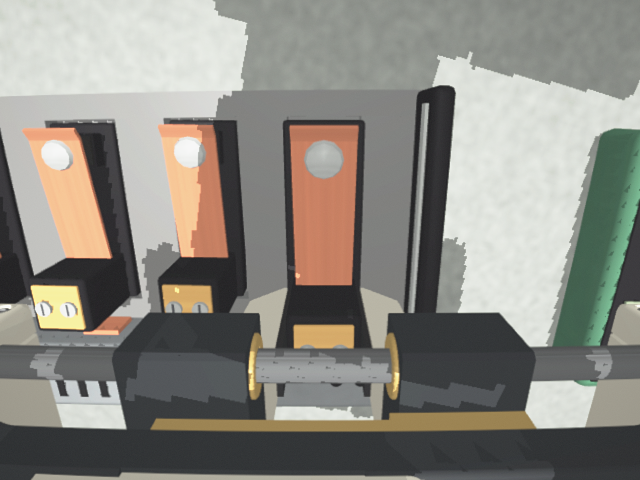

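Bay 1's unit is lifted: the scene view shows its base rising at about (520,310), the force is -1.5 N (about 0.15 kg), and the width is 28 mm. Units 2 to 4 are still seated. Now raise and carry.

drive_tool --pt "0 0 -0.03" --pt "0 0 -0.065" --pt "0 0 -0.1" --pt "0.01 -0.022 -0.117" --pt "0.025 -0.055 -0.117" --pt "0.04 -0.089 -0.117" --pt "0.055 -0.122 -0.117" --pt "0.07 -0.155 -0.117" --turn '[0,0,0,0,3,6,9,12]'

```text
t: 21.27
tcp_pos: [0.5474, -0.0392, 0.2002]
ee_rot: [3.141, -0.001, -3.104]
wrist_force: [0.4, -1.0, -0.7]
gripper_width: 0.0275
```

```bash
python3 -c "
from h import *
to([.4944,-.3395,.2],169)"
```

```text
t 21.27 tcp [ 0.5474 -0.0392  0.2002] yaw -177.85 F [ 0.37 -0.97 -0.7 ] w 0.0275 j [-0.21  0.42  1.52  0.    1.19 -1.82]
delta [ 6.420e-02 -2.981e-01  2.000e-04] turn 13.15
```

drive_tool --pt "0.008 -0.037 0" --pt "0.016 -0.075 0" --pt "0.024 -0.113 0" --pt "0.033 -0.151 0" --pt "0.041 -0.189 0" --pt "0.049 -0.227 0" --pt "0.057 -0.265 0" --pt "0.062 -0.285 0" --turn '[2,4,6,8,10,12,13.2,13.2]'

```text
t: 21.93
tcp_pos: [0.4962, -0.3292, 0.1998]
ee_rot: [-3.141, -0.001, 2.947]
wrist_force: [0.3, 0.1, -1.4]
gripper_width: 0.0279
```

drive_tool --pt "0.002 -0.009 0" --pt "0.002 -0.009 0" --pt "0.002 -0.009 0" --pt "0.002 -0.009 0" --pt "0.002 -0.009 0" --pt "0.002 -0.009 0" --pt "0.002 -0.009 0" --pt "0.002 -0.009 0" --turn '[0,0,0,0,0,0,0,0]'

```text
t: 22.6
tcp_pos: [0.4942, -0.3329, 0.2007]
ee_rot: [3.142, 0.0, 2.952]
wrist_force: [-0.3, -0.8, -1.6]
gripper_width: 0.0278
```

```bash
python3 -c "
from h import *
f=wrist();save(f,'w6');g=robot.grab_frame('scene');crop(g,150,130,310,300,'s6',3);crop(robot.grab_frame('top'),340,210,470,350,'t6',4);to([.4944,-.3395,.046],169)"
```

```text
t 22.75 tcp [ 0.494  -0.3334  0.2005] yaw 169.08 F [-0.5  -0.67 -1.27] w 0.0278 j [-0.72  0.51  1.39  0.    1.25 -2.1 ]
delta [-0.0016 -0.0059  0.1545] turn 0.08
```

View pics/w6.png

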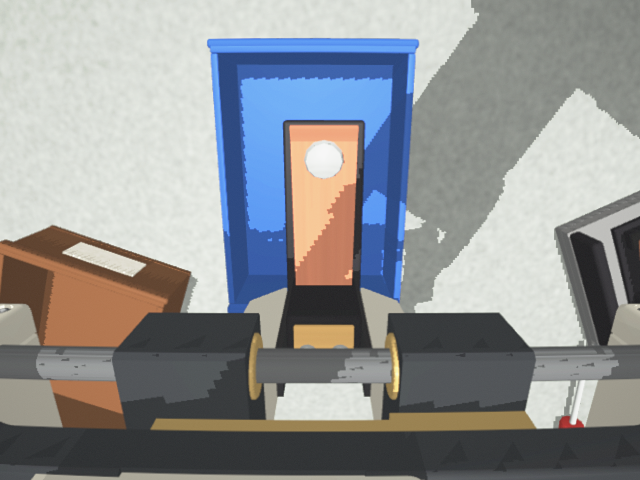

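View pics/s6.png

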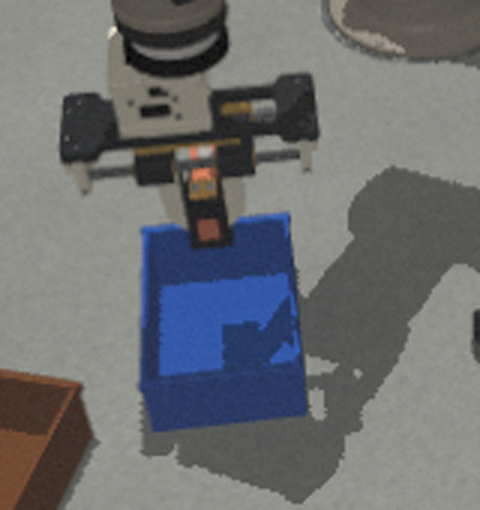

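The wrist view shows the blue bin below, with its rim corners at about (208,42) and (418,42), and the held unit a little right of the bin's middle. That matches the -6 mm y correction. I'll check the bin's far rim from this view.

```bash
python3 -c "
from h import *
f=wrist();p=plane(f,[[208,42],[418,42]],.066);print(p,np.linalg.norm(p[0]-p[1]))
u=np.array([np.cos(np.radians(-11.1)),np.sin(np.radians(-11.1))])
c=p.mean(0)[:2]+u*.095;print('centre',c,'head',c+u*.034)
to(list(c+u*.034)+[.046],169)"
```

```text
[[ 0.35084849 -0.38304044  0.066     ]
 [ 0.37681752 -0.24957962  0.066     ]] 0.13596389459919253
centre [ 0.45705581 -0.33459961] head [ 0.49041976 -0.34114536]
t 22.8 tcp [ 0.4939 -0.3335  0.2005] yaw 169.07 F [-0.52  0.56 -1.78] w 0.0278 j [-0.72  0.51  1.39  0.    1.25 -2.1 ]
delta [ 0.002  -0.0082  0.1545] turn 0.07
```

drive_tool --pt "0.001 -0.007 0.01" --pt "0.001 -0.007 0.035" --pt "0.001 -0.007 0.06" --pt "0.001 -0.007 0.085" --pt "0.001 -0.007 0.11" --pt "0.001 -0.007 0.13" --pt "0.001 -0.007 0.145" --pt "0.001 -0.007 0.15" --turn '[0,0,0,0,0,0,0,0]'

```text
t: 23.47
tcp_pos: [0.4899, -0.3396, 0.047]
ee_rot: [3.139, -0.005, 2.95]
wrist_force: [-0.4, 0.2, -1.2]
gripper_width: 0.0278
```

drive_tool --pt "0 0 0.001" --pt "0 0 0.002" --pt "0 0 0.003" --pt "0 0 0.004" --pt "0 0 0.005" --pt "0 0 0.006" --pt "0 0 0.006" --pt "0 0 0.006" --turn '[0,0,0,0,0,0,0,0]'

```text
t: 24.13
tcp_pos: [0.4916, -0.3403, 0.0447]
ee_rot: [-3.142, 0.0, 2.951]
wrist_force: [0.3, -0.1, -2.3]
gripper_width: 0.0278
```

drive_tool --pt "0 0 0.0005" --pt "0 0 0.001" --pt "0 0 0.0015" --pt "0 0 0.002" --pt "0 0 0.002" --pt "0 0 0.002" --pt "0 0 0.002" --pt "0 0 0.002" --turn '[0,0,0,0,0,0,0,0]'

```text
t: 24.8
tcp_pos: [0.4916, -0.3403, 0.0425]
ee_rot: [3.142, 0.0, 2.951]
wrist_force: [-0.5, 0.5, -1.7]
gripper_width: 0.0278
```

drive_tool --pt "0 0 0" --pt "0 0 0" --pt "0 0 0" --pt "0 0 0" --pt "0 0 0" --pt "0 0 0" --pt "0 0 0" --pt "0 0 0" --turn '[0,0,0,0,0,0,0,0]' --gripper -0.05

```text
t: 25.47
tcp_pos: [0.4916, -0.3403, 0.0425]
ee_rot: [3.142, 0.0, 2.951]
wrist_force: [0.4, -0.9, -0.3]
gripper_width: 0.0433
```

drive_tool --pt "0 0 -0.005" --pt "0 0 -0.015" --pt "0 0 -0.035" --pt "0 0 -0.06" --pt "0 0 -0.09" --pt "0 0 -0.12" --pt "0 0 -0.15" --pt "0 0 -0.17" --turn '[0,0,0,0,0,0,0,0]'

```text
t: 26.13
tcp_pos: [0.4921, -0.3408, 0.217]
ee_rot: [-3.139, 0.004, 2.951]
wrist_force: [0.5, -0.5, 0.4]
gripper_width: 0.044
```

drive_tool --pt "0.02 0 0" --pt "0.05 0 0" --pt "0.08 0 0" --pt "0.1 0 0" --pt "0.1 0 0" --pt "0.1 0 0" --pt "0.1 0 0" --pt "0.1 0 0" --turn '[0,0,0,0,0,0,0,0]'

```text
t: 26.8
tcp_pos: [0.3943, -0.3216, 0.2129]
ee_rot: [-3.141, 0.001, 2.951]
wrist_force: [0.5, -0.2, 0.8]
gripper_width: 0.0437
```

```bash
python3 -c "
from h import *
save(robot.grab_frame('scene'),'s7');save(robot.grab_frame('top'),'t7')
s=robot.observe();print(s['t'],s['wrist_force'],s['tcp_pos'])"
```

```text
26.9 [ 0.290696    0.324928   -0.18494719] [ 0.39412162 -0.3214457   0.21243893]
```

View pics/s7.png

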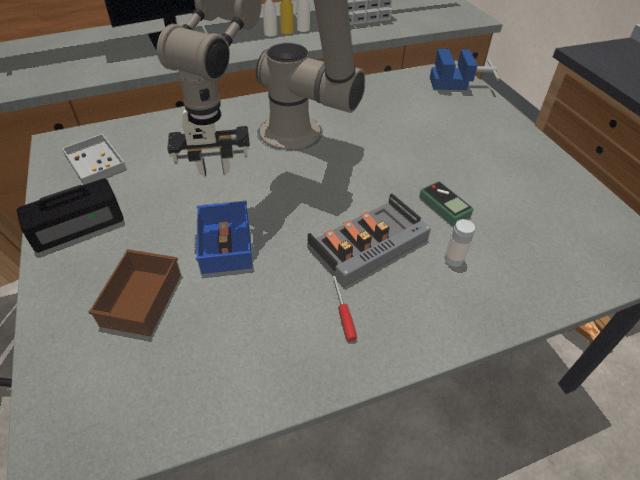

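View pics/t7.png

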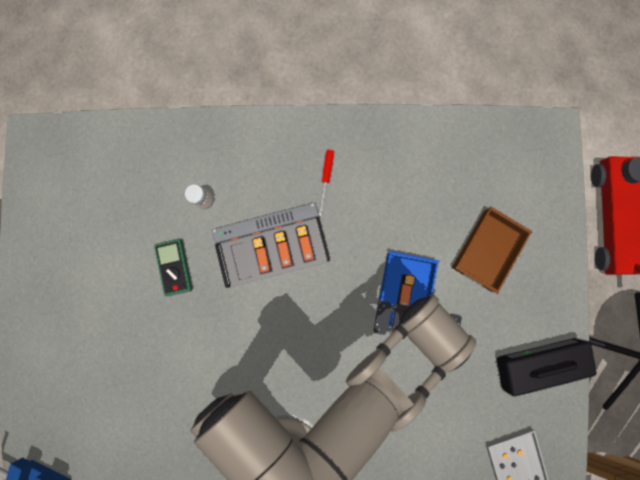

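The unit is in the blue bin (scene (224,237), top (405,289)), and bay 1 is empty. Units 2 to 4 are seated, and the meter, driver and can sit at the same pixels as before. Handing in.

```bash
python3 -c "
from h import *
print(robot.job_done())"
```

```text
the job is handed in; nothing more can be done
None
```

The soft finger was in bay 1. I lifted that unit out, put it in the blue scrap bin, and handed the job in at about 27 s of the 72 s allowed.

- **Finding it:** I pressed all four finger tips to the stop and held each one. Just before the stop, bay 1 pushed back with about 4 N (about 6 N right where the stop began), against about 9 to 10 N for bays 2, 3 and 4. The highest vertical force was 17.1 N, on bay 1, and the others stayed at or below 13.5 N. All are below the 20 N that bends a leaf. The reading also showed up to about 8 N of sideways force during the presses.
- **Moving it:** The lifted unit weighed about 1.5 N, which matches 0.15 kg. I set it down level on the bin floor before letting go.
- **Last checks:** In the final scene and top pictures the unit stands in the blue bin, bay 1 is empty and units 2 to 4 are seated. The meter, screwdriver and can look unmoved. The gripper is clear at z = 0.21 m, and the remaining wrist force is under 0.5 N.
- **Disagreements:** A wrist-camera picture taken before the arm had fully settled put the bay 1 dome 3 to 4 mm away from the fixed cameras' estimate. A later picture with the arm at rest agreed to within about 1 mm.

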